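# Level the serving shelf and keep the spirit level pressed down

## Task

The raised steel serving shelf has to be level before hot pots go on it. Turn the black T-handle of its levelling foot until the bubble of the spirit level lying on the shelf stands centred between the two lines while the level is pressed down firmly, so that the springy shelf sits fully home on its foot. Leave the level lying flat, lengthwise along the shelf, leave the bowl, jar and ladle alone, and finish still holding the level pressed down with the bubble centred: do not let go.

Things in the scene. Friction and masses are not known exactly. Their poses are not given: they have to be found in the camera images.
- stand: fixed frame of the serving shelf: steel shelf plate 180 mm (x) by 350 mm (y), its top 100 mm above the counter. Origin on the counter under the shelf; z up; y runs along the shelf towards the levelling foot. The two plain legs, which are the tilting line, stand at y = -140 mm; the levelling foot is at x = 0, y = +160 mm
- shelf_top (a point): point of the steel shelf plate, 6 mm thick; on the tilting line at the plate's top surface, y along the plate towards the foot, z out of the top. A spring holds the foot end up to 5 mm off its foot until it is pressed down: pressing the level near its foot-side end with more than about 4 N closes this play, and pressing up to 25 N moves it no further
- shelf (a joint): how far the spring lifts the shelf off its foot, rad: 0 = pressed fully home, 0.0157 = sprung up as when nobody presses (foot end 4.7 mm higher)
- foot_grip (a point): middle of the black T-handle bar on top of the levelling foot's screw, 165 to 175 mm above the counter (the shelf moves, it does not). The bar is 46 mm long (this point's x axis), 15 mm thick (y axis, the way to pinch it) and 34 mm tall, on a round stalk 18 mm thick with a collar 28 mm across right under the bar. Grip it from above; it turns about its z axis
- foot (a joint): turn of the T-handle, rad, growing clockwise seen from above; stiff (0.15 to 0.25 N m), stays where left, but a knock turns it. Clockwise raises the shelf's foot end (not the handle) 5.4 mm (0.018 rad of tilt) per rad. The value that levels differs each time. At the start the pressed-home shelf is low at the foot end: 0.7 to 1.5 rad clockwise is needed
- level: loose aluminium spirit level, 200 mm long (its y axis, pointing towards the foot), 30 mm wide (x), 38 mm high, about 0.37 kg, lying on the shelf. Origin at the centre of its underside
- level_vial (a point): top of the level at its middle, over the green vial (72 mm long, along the level) with a white bubble 14 mm long and two black lines 21 mm apart
- level_press (a point): middle of the flat top of the level's foot-side end block (30 mm by 64 mm), 66 mm from the middle of the level towards the foot, 38 mm above its underside: the place to press down with shut fingers
- bubble (a joint): position of the bubble from the middle between the lines along the level's y axis, m: 0 = centred, positive = towards the foot (foot end high), at most 0.024 either way. About 0.0093 m per 0.018 rad of tilt, thus about 9.3 mm per radian of the handle; it settles within about 1 s
- bowl: bystander: loose grey plastic bowl, 120 mm across, 55 mm high, on the counter; origin centre of underside
- jar: bystander: loose clear jar, 72 mm across, 110 mm high, on the counter; origin centre of underside
- ladle: bystander: loose steel spoon lying on the counter along its x axis
Things that resemble listed ones, but are neither listed nor needed, are in the scene too. What is meant by the level is not brown, and is the smaller of those in its own colour.

How it is judged (in metres and radians):
At the end, for the whole second after the job is handed in: All through the last second: robot still presses the level (over 3 N), level presses the shelf (over 5 N), shelf home on its foot (play below 0.003 rad), bubble within 3.5 mm of the middle, level flat on the shelf (0.015 rad) and lengthwise (15 degrees) (value of joint bubble between -0.0035 and 0.0035 m and value of joint shelf below 0.003 rad and contact force between any of the fingers, the arm and level above 3 N and contact force between level and shelf above 5 N and angle between the z axis of level and the z axis of shelf_top, either way round below 0.015 rad and angle between the y axis of level and the y axis of stand, either way round below 0.26 rad); the arm keeps its last pose, push and grip.
It fails at once if the bowl, jar or ladle is pushed more than 30 mm (distance of any of bowl, jar, ladle from where it was at the start of the episode above 0.03 m).
It fails at once if the level is knocked over or lifted off flat (angle between the z axis of level and the z axis of shelf_top, either way round above 0.35 rad).
It also fails if it takes over 64 s, if anything falls off the work surface, if the arm or the gripper's body presses on something with over 40 N, if the wrist force passes 120 N, or if a joint passes its speed limit or range.

## Robot

A 7-joint arm with a two-finger parallel gripper is mounted at the origin on the work surface. World frame = base frame: x ahead of the robot, y to its left, z up, the work surface at z = 0. Lengths are in m, angles in degrees, forces in N, time in s.
With the tool pointing down it reaches from about 0.425 to 0.875 m from the base axis. Payload 4.7 kg.
Tool frame: the origin (TCP) lies between the finger pads; the fingertips stand ahead of it and the grasp point (between the pads) lies 8 mm behind it (tips_ahead is the z of the fingertips in the tool frame, in m); z points along the fingers, y is the direction in which the jaws open and shut (so a half turn about z gives the same grasp; the last joint's range is limited). The gripper opens to 87 mm and grips with 3 to 60 N. Pads are 19 mm wide; open, the fingers measure 117 mm over their backs; the gripper's body (75 mm by 190 mm) begins 51 mm behind the grasp point.
Start: joints at [-75.224, 18.392, -4.016, 83.108, 1.295, 78.541, -3.26], TCP at [0.157, 0.631, 0.234] pointing down, gripper open.
Joint ranges: [-163.93, 163.93], [-17.29, 119.83], [-79.2, 71.16], [3.27, 140.29], [-89.18, 269.18], [5.43, 117.66], [-154.24, 154.24]. Speed limits (degrees/s): [147.25, 147.25, 180, 180, 180, 180, 180].

## Interface

Orientations are given as a 3x3 rotation matrix whose columns are the frame's x, y, z axes.
In Python, from plant import * gives the robot as it stands. The module is installed in compiled form; this text tells all that it offers.
- The arm moves only by the tool servo_tool, never from a script. Its arguments are lists of equal length, an entry for each row: "xyz": the shift along the tool's x, y, z in mm, a list of three; "turn": the turn, a rotation vector about the tool's x, y, z in degrees, a list of three; "gripper": the closure, from 0 (fully open) to 1 (shut). In form: {"xyz": [[dx, dy, dz], ...], "turn": [[ax, ay, az], ...], "gripper": [gripper, ...]}. A call has 1 to 8 rows; each row is the pose to reach, as a shift and turn from the pose measured when the call began, along the tool's axes at that moment; what a row does not reach only later rows make up. A row lasts 1/10 s, in which the tool goes at most 50 mm and 8.59 degrees, less where a joint would pass 70% of its speed; a pose out of reach is approached as far as the arm can. A call with a gripper value outside its range is refused whole. The fingers move at their own pace and stop on an object; "squeeze" is the grip in N (left out, the last holds). Time passes only in rows, so rows that repeat a pose let the fingers close. It gives the time, the measured TCP pose, the force and the opening at its end, in the units of the state.
- sense(): the state, without advancing time (a new reading comes with each control period).
- get_image(name): name is "side" or "top"; returns a dict with "img" (420x560x3 uint8, red, green, blue), "intrinsics" (3x3 intrinsics, pixels), "distortion" ([k1, k2, p1, p2, k3] as OpenCV has them; the pictures are not rectified), "T" (4x4, takes a point from camera to world coordinates). Camera axes: x right, y up, looking along -z (the intrinsics and any distortion apply to the point x, -y, -z); pixel columns grow to the right and rows downward; lengths in m; the calibration is good to about 2 mm. A picture is of the moment at which its call begins. There is no depth.
- job_done(): hands the job in, once; it reports no verdict.
Trained networks look in a picture, given as the dict that the camera call returned (one of the last four; its "shot" number tells which), for a name from the list of things; names that differ only in an ending like _2 or _b are one class to them, and where a whole thing is asked for, a point or a joint stands for the part that bears it (a point fixed in the world has none). Each returns a list of dicts, best first, with "p" (0 to 1); they miss things now and then, are a little off and sometimes report something else, mostly with a low value. They report only what shows in the picture. A call takes as long as a camera call. They do not tell look-alikes from the thing itself.
- look_for(label, picture): "rect" ([centre column, centre row, width, height] in pixels, round what is visible of it).
- outline_of(label, picture): "mask" (420x560 bool, what is visible of it) and "rect" ([centre column, centre row, width, height] in pixels, round what is visible of it).
The state is a dict: "clock": time; "joint_positions": joint angles; "qd": joint speeds; "effort": joint torques, N m; "eef_pos": TCP position; "orientation": TCP orientation; "force": force on the tool from outside, world axes, zero at the start; "moment": the same for the moment, N m; "opening": finger opening in m.
Only numpy, scipy, OpenCV 4.12 (cv2) and the standard library are available. Lean on these libraries where they do the work, as an engineer would, in place of code of your own. Each camera call takes 0.05 s, during which the arm holds its last target.

## Working session

There is one attempt and no reset: what is moved stays moved. The work goes in short steps, Python scripts to look and compute and a tool call to move; the robot and the scene stay as the last step left them, time stands still between calls to the robot, and variables do not carry over. Pictures are saved under pics/ and viewed, and the job is handed in when it is done.

Besides the shell and the picture viewer there is one more tool, called after "Request:" by a JSON object that holds its "api" and its "payload", one argument or row to a line. servo_tool: Moves the arm, as the interface text tells. Its arguments: {"type":"object","properties":{"xyz":{"type":"array","items":{"type":"array","items":{"type":"number"}}},"turn":{"type":"array","items":{"type":"array","items":{"type":"number"}}},"gripper":{"type":"array","items":{"type":"number"}},"squeeze":{"type":"number"}},"required":["xyz","turn","gripper"]}

```bash
mkdir -p pics
cat > h.py <<'E'
from plant import *
import numpy as np, cv2
def shot(n,f):
    d=get_image(n); cv2.imwrite('pics/'+f,d['img'][:,:,::-1]); return d
def ray(d,px):
    K=np.array(d['intrinsics'],float); D=np.array(d['distortion'],float); T=np.array(d['T'])
    u=cv2.undistortPoints(np.array([[px]],float),K,D)[0,0]
    v=T[:3,:3]@np.array([u[0],-u[1],-1.0]); return T[:3,3],v
def atz(d,px,z):
    o,v=ray(d,px); return o+v*(z-o[2])/v[2]
def proj(d,P):
    T=np.array(d['T']); p=(np.asarray(P,float)-T[:3,3])@T[:3,:3]
    p=p*[1,-1,-1]
    return cv2.projectPoints(p.reshape(-1,1,3),np.zeros(3),np.zeros(3),np.array(d['intrinsics'],float),np.array(d['distortion'],float))[0].reshape(-1,2)
E
python3 - <<'E'
from h import *
s=sense(); print({k:np.round(v,3).tolist() for k,v in s.items()})
for n in('top','side'):
    d=shot(n,n+'0.png'); print(n,np.round(d['T'],3).tolist(),np.round(d['intrinsics'],1).tolist())
    for l in('level','foot_grip','stand','bowl','jar','ladle','level_vial','foot'):
        try: print(l,[(np.round(r['rect']).tolist(),round(r['p'],2)) for r in look_for(l,d)][:5])
        except Exception as e: print(l,e)
E
```

```text
{'clock': 0.0, 'joint_positions': [-75.226, 18.441, -4.014, 83.176, 1.295, 78.54, -3.262], 'qd': [0.019, 0.025, 0.032, 0.016, 0.061, 0.02, 0.024], 'effort': [-0.0, -49.129, -0.404, -31.253, -0.064, 0.044, 0.0], 'eef_pos': [0.157, 0.63, 0.232], 'orientation': [[-0.97, 0.241, -0.0], [0.241, 0.97, -0.002], [-0.0, -0.002, -1.0]], 'force': [0.393, 0.099, 0.569], 'moment': [-0.005, 0.036, 0.028], 'opening': 0.087}
top [[-0.006, 0.984, -0.18, 0.33], [-1.0, -0.006, 0.0, -0.009], [-0.001, 0.18, 0.984, 1.346], [0.0, 0.0, 0.0, 1.0]] [[417.3, 0.0, 276.7], [0.0, 417.3, 217.3], [0.0, 0.0, 1.0]]
level [([266.0, 204.0, 66.0, 14.0], 0.91), ([293.0, 149.0, 25.0, 57.0], 0.86), ([348.0, 308.0, 47.0, 99.0], 0.74), ([406.0, 265.0, 28.0, 60.0], 0.65)]
foot_grip [([394.0, 180.0, 30.0, 28.0], 0.28)]
stand [([257.0, 212.0, 116.0, 77.0], 0.65)]
bowl [([147.0, 256.0, 37.0, 38.0], 0.77)]
jar [([395.0, 180.0, 29.0, 29.0], 0.89)]
ladle [([406.0, 265.0, 29.0, 62.0], 0.77), ([267.0, 206.0, 65.0, 14.0], 0.25)]
level_vial [([290.0, 149.0, 24.0, 57.0], 0.88), ([347.0, 313.0, 48.0, 97.0], 0.61), ([267.0, 207.0, 67.0, 16.0], 0.56)]
foot [([207.0, 200.0, 14.0, 18.0], 0.52)]
side [[0.978, 0.121, -0.169, 0.314], [-0.206, 0.479, -0.853, -1.086], [-0.022, 0.87, 0.493, 0.766], [0.0, 0.0, 0.0, 1.0]] [[508.5, 0.0, 278.2], [0.0, 508.5, 219.1], [0.0, 0.0, 1.0]]
level [([302.0, 223.0, 31.0, 49.0], 0.92), ([186.0, 333.0, 137.0, 78.0], 0.83), ([389.0, 257.0, 84.0, 20.0], 0.57)]
foot_grip [([288.0, 183.0, 16.0, 28.0], 0.55)]
stand [([298.0, 229.0, 85.0, 122.0], 0.94)]
bowl [([227.0, 191.0, 39.0, 27.0], 0.78)]
jar [([393.0, 342.0, 38.0, 66.0], 0.85)]
ladle [([267.0, 396.0, 100.0, 48.0], 0.88)]
level_vial [([186.0, 333.0, 132.0, 79.0], 0.97), ([390.0, 261.0, 76.0, 26.0], 0.67)]
foot [([288.0, 180.0, 14.0, 27.0], 0.56)]
```

View pics/top0.png

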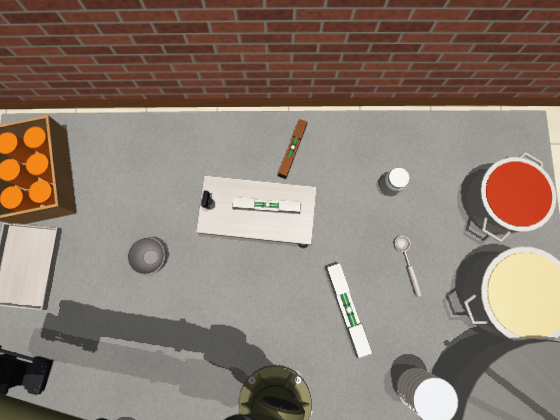

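View pics/side0.png

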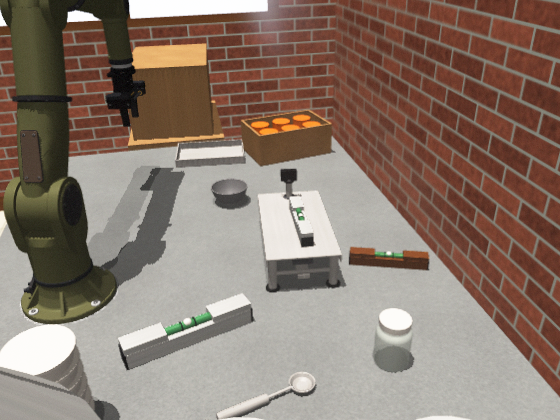

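Run:
```python
import cv2,numpy as np
t=cv2.imread('pics/top0.png')[150:270,180:340]; s=cv2.imread('pics/side0.png')[150:310,220:380]
cv2.imwrite('pics/c0.png',np.hstack([cv2.resize(t,(400,300),interpolation=3),cv2.resize(s,(400,400),interpolation=3)[:300]]))
cv2.imwrite('pics/c1.png',cv2.resize(t,(800,600),interpolation=cv2.INTER_CUBIC))
```

```text
(no output)
```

View pics/c1.png

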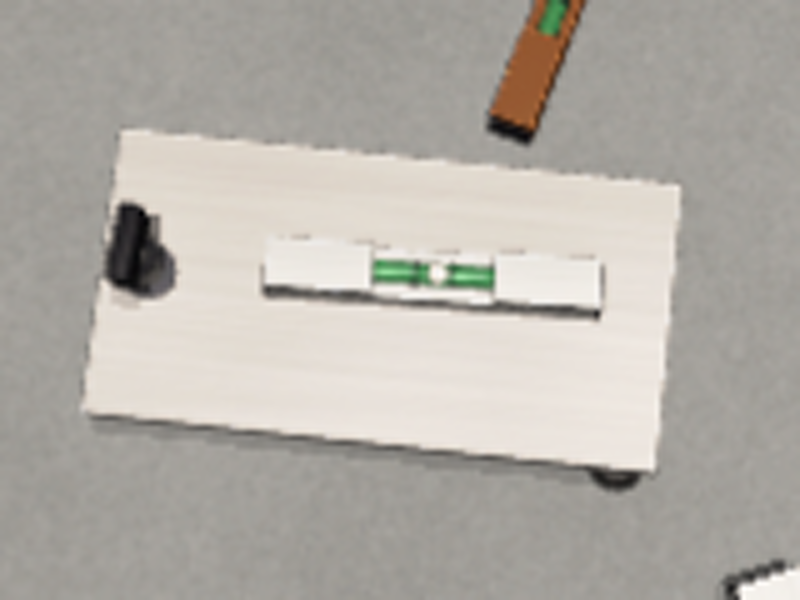

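View pics/c0.png

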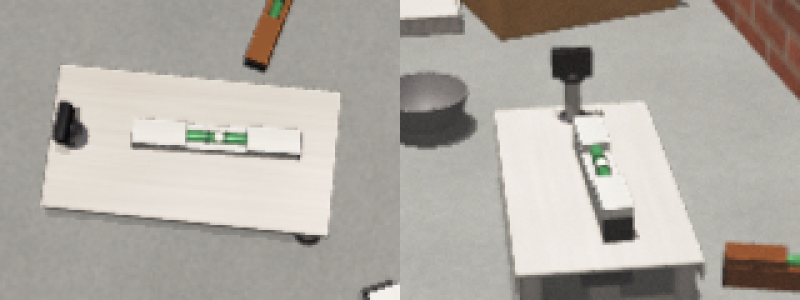

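The levels are small aluminium on the shelf (top 266,204), large aluminium on the counter (348,308) and brown (293,149). The one on the shelf fits, because it isn't brown and is the smaller of the two silver ones, and the crop confirms it. The black T-handle is at top (206,199) and side (288,176).

Run:
```python
from h import *
d=get_image('top'); e=get_image('side')
C=lambda x,y:(180+x/5-.4,150+y/5-.4)
for p,z in [((122,130),.1),((680,185),.1),((653,470),.1),((85,412),.1)]: print('corner',np.round(atz(d,C(*p),z),4))
c=np.mean([atz(d,C(*p),.101)[:2] for p in [(122,130),(680,185),(653,470),(85,412)]],0)
print('centre',c)
L=[atz(d,C(*p),.14) for p in [(263,240),(603,259),(600,308),(263,288)]]
L=np.array(L);print('level',np.round(L,4).tolist(),L.mean(0)); v=L[0]+L[3]-L[1]-L[2];print('yaw',np.degrees(np.arctan2(v[1],v[0])))
v=np.array(atz(d,C(122,130),.1)+atz(d,C(85,412),.1)-atz(d,C(680,185),.1)-atz(d,C(653,470),.1));print('shelf yaw',np.degrees(np.arctan2(v[1],v[0])))
for im,n in((d,'top'),(e,'side')):
  for l in('level','foot_grip','foot'):
    for r in outline_of(l,im)[:4]:
      m=r['mask']; ys,xs=np.nonzero(m)
      if len(xs)<8: continue
      rr=cv2.minAreaRect(np.stack([xs,ys],1).astype(np.float32))
      print(n,l,round(r['p'],2),len(xs),np.round([xs.mean(),ys.mean()],1),np.round(rr[0],1),np.round(rr[1],1),round(rr[2],1))
t=d['img'][:,:,::-1][180:220,190:230]; s=e['img'][:,:,::-1][160:210,265:315]
cv2.imwrite('pics/c2.png',np.hstack([cv2.resize(t,(400,400),interpolation=0),cv2.resize(s,(400,400),interpolation=0)]))
```

```text
corner [0.691  0.2152 0.1   ]
corner [ 0.6536 -0.1294  0.1   ]
corner [ 0.4773 -0.1091  0.1   ]
corner [0.5147 0.2331 0.1   ]
centre [0.58394052 0.05239937]
level [[0.6112, 0.1225, 0.14], [0.5983, -0.0789, 0.14], [0.5688, -0.0767, 0.14], [0.5821, 0.1222, 0.14]] [0.59008856 0.02228264 0.14      ]
yaw 86.26213651944147
shelf yaw 83.7939820762312
top level 0.66 1515 [347.5 309.8] [347.6 309.8] [96.3 17. ] 70.3
top level 0.64 5752 [256.6 210.9] [256.  210.2] [115.6  59.6] 5.9
top level 0.62 792 [266.5 205.5] [266.4 205.3] [67.6 12.3] 4.0
top level 0.57 563 [292.2 147.9] [291.9 148.4] [ 9.9 61.7] 21.5
top foot_grip 0.61 125 [205.8 200. ] [204.9 199.2] [15.6 10.2] 77.5
top foot 0.56 137 [205.7 199.5] [206. 199.] [16. 10.] 90.0
top foot 0.22 833 [265.1 205.2] [265.8 204.9] [68.6 13.1] 4.4
side level 0.84 735 [301.  222.2] [301.4 221.5] [53.7 15.7] 72.1
side level 0.8 4014 [184.  331.5] [185.4 330.1] [ 33.2 139.4] 70.0
side level 0.71 1334 [389.5 259.3] [388.8 258.5] [79.6 19.1] 4.8
side foot_grip 0.77 257 [288.2 178.9] [288.5 182. ] [26. 15.] 90.0
side foot 0.59 311 [288.4 179.3] [288. 183.] [28. 16.] 90.0
```

View pics/c2.png

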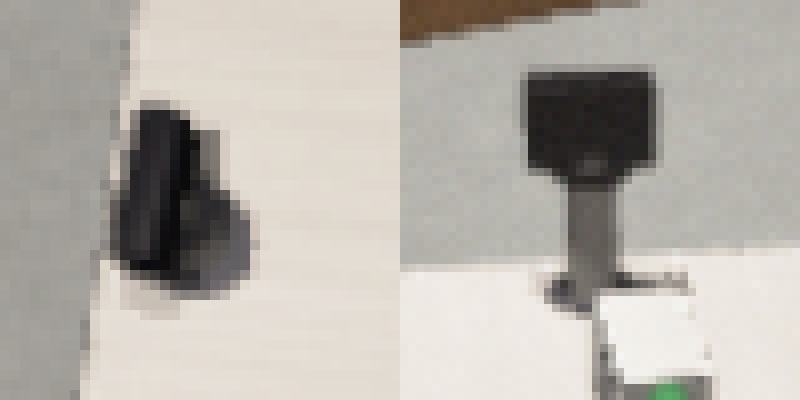

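Run:
```python
from h import *
d=get_image('top'); e=get_image('side')
a=atz(d,(205.6-.5,190.5-.5),.187);b=atz(d,(203.9-.5,206.5-.5),.187)
print('bar ends top',a,b,np.degrees(np.arctan2(*(a-b)[[1,0]])), (a+b)/2,np.linalg.norm(a-b))
u=np.radians(84); c=np.array([.584,.0524])
for off in (0.16,):
  f=c+off*np.array([np.cos(u),np.sin(u)]); print('foot pred',f, proj(d,[*f,.17]),proj(e,[*f,.17]))
# triangulate: top bar centre ray, side bar centre ray
o1,v1=ray(d,((a+b)[0]*0+204.3,198.0)); 
o2,v2=ray(e,(288.1,168.6)) # top edge middle side
A=np.stack([v1,-v2],1); t=np.linalg.lstsq(A,o2-o1,rcond=None)[0]; print(o1+v1*t[0],o2+v2*t[1])
for z in(.165,.17,.175): print(z,atz(e,(288.1,175.2),z))
# bar ends in side
for z in (.17,):
  p=atz(e,(265+16-.5,160+15),z);q=atz(e,(265+31.9-.5,160+15),z);print(p,q)
```

```text
bar ends top [0.62303439 0.19534007 0.187     ] [0.57627351 0.19899991 0.187     ] -4.4752438259293195 [0.59965395 0.19716999 0.187     ] 0.046903884458139276
foot pred [0.60072455 0.2115235 ] [[200.31462235 198.97084724]] [[287.38379032 170.93145006]]
[0.60041337 0.19767604 0.18337154] [0.59983762 0.19774948 0.18325057]
0.165 [0.59858423 0.19328513 0.165     ]
0.17 [0.5962146  0.18264775 0.17      ]
0.175 [0.59384497 0.17201037 0.175     ]
[0.57587021 0.18935109 0.17      ] [0.61902254 0.17807234 0.17      ]
```

Run:
```python
from h import *
import plant
print([n for n in dir(plant) if not n.startswith('__')]); 
try: print(tips_ahead)
except Exception as x: print(x)
s=sense(); R=np.array(s['orientation']);p=np.array(s['eef_pos']); print(s['clock'],p)
g=np.array([.599,.197,.30]); print('shift tool mm',R.T@(g-p)*1000)
# yaw of tool y wanted 85deg
print(np.degrees(np.arctan2(R[1,1],R[0,1])))
d=get_image('top')
cv2.imwrite('pics/c3.png',cv2.resize(d['img'][:,:,::-1][190:220,225:310],(800,282),interpolation=0))
```

```text
['IKError', 'get_image', 'job_done', 'look_for', 'outline_of', 'sense', 'tips_ahead']
0.011
1.4 [0.15693942 0.63079072 0.23361041]
shift tool mm [-533.69394719 -314.2635456   -66.3981893 ]
76.03327564539441
```

View pics/c3.png

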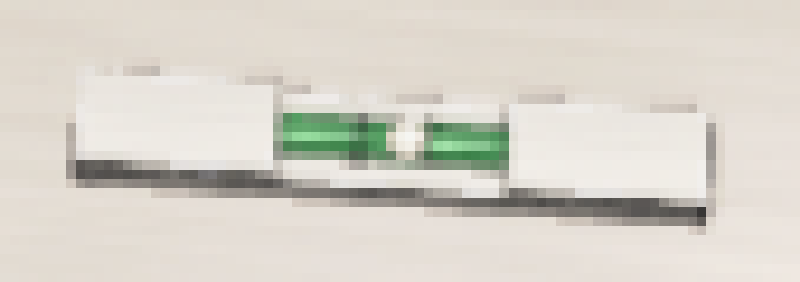

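Request:
{"api": "servo_tool", "payload": {
  "xyz": [
    [-40, -24, -15],
    [-78, -46, -30],
    [-117, -69, -45],
    [-156, -92, -60],
    [-195, -115, -66],
    [-234, -138, -66],
    [-273, -161, -66],
    [-312, -184, -66]
  ],
  "turn": [
    [0, 0, 0],
    [0, 0, -1],
    [0, 0, -2],
    [0, 0, -3],
    [0, 0, -4],
    [0, 0, -5],
    [0, 0, -6],
    [0, 0, -7]
  ],
  "gripper": [0, 0, 0, 0, 0, 0, 0, 0]
}}

```text
clock: 2.25
eef_pos: [0.4164, 0.3755, 0.3]
orientation: [[-0.993, 0.121, 0.001], [0.121, 0.993, 0.001], [-0.001, 0.001, -1.0]]
force: [0.1, -0.5, -0.8]
opening: 0.0868
```

```bash
cat > go.py <<'E'
from h import *
import sys
def togo(g,yaw,tilt0=True):
    s=sense(); R=np.array(s['orientation']);p=np.array(s['eef_pos'])
    y=np.radians(yaw); ty=np.array([np.cos(y),np.sin(y),0]); tz=np.array([0,0,-1.]); Rt=np.stack([np.cross(ty,tz),ty,tz],1)
    rv=cv2.Rodrigues(R.T@Rt)[0].ravel()
    print('clock',round(s['clock'],2),'tcp',np.round(p*1e3,1),'yaw',round(np.degrees(np.arctan2(R[1,1],R[0,1])),1),'F',np.round(s['force'],1),'open',round(s['opening'],4),'j',np.round(s['joint_positions'],0))
    print('shift',np.round(R.T@(np.array(g)-p)*1e3,1),'turn',np.round(np.degrees(rv),1))
if __name__=='__main__': a=[float(x) for x in sys.argv[1:]]; togo(a[:3],a[3])
E
python3 go.py .599 .197 .25 85
```

```text
clock 2.25 tcp [416.4 375.5 300. ] yaw 83.1 F [ 0.1 -0.5 -0.8] open 0.0868 j [-53.   6.   9.  91.  -1.  84.  39.]
shift [-202.7 -155.2   50. ] turn [ 0.1  0.  -1.9]
```

Request:
{"api": "servo_tool", "payload": {
  "xyz": [
    [-35, -27, 0],
    [-70, -54, 0],
    [-105, -80, 0],
    [-140, -107, 0],
    [-175, -134, 10],
    [-203, -155, 30],
    [-203, -155, 50],
    [-203, -155, 50]
  ],
  "turn": [
    [0, 0, 0],
    [0, 0, -1],
    [0, 0, -2],
    [0, 0, -2],
    [0, 0, -2],
    [0, 0, -2],
    [0, 0, -2],
    [0, 0, -2]
  ],
  "gripper": [0, 0, 0, 0, 0, 0, 0, 0]
}}

```text
clock: 3.05
eef_pos: [0.5983, 0.1954, 0.2467]
orientation: [[-0.996, 0.088, -0.005], [0.088, 0.996, -0.002], [0.005, -0.002, -1.0]]
force: [-0.2, 0.7, 0.7]
opening: 0.0867
```

```bash
python3 go.py .600 .197 .165 85
python3 - <<'E'
from h import *
d=shot('top','top1.png'); e=shot('side','side1.png')
f=lambda i,a,b,c,g:cv2.resize(i['img'][:,:,::-1][a:b,c:g],(400,400),interpolation=cv2.INTER_CUBIC)
cv2.imwrite('pics/c4.png',np.hstack([f(d,160,240,170,250),f(e,130,230,240,340)]))
E
```

```text
clock 3.05 tcp [598.3 195.4 246.7] yaw 84.9 F [-0.2  0.7  0.7] open 0.0867 j [-36.  16.  19.  86.  -5.  80.  68.]
shift [-1.9  1.9 81.6] turn [-0.1 -0.3 -0.1]
```

View pics/c4.png

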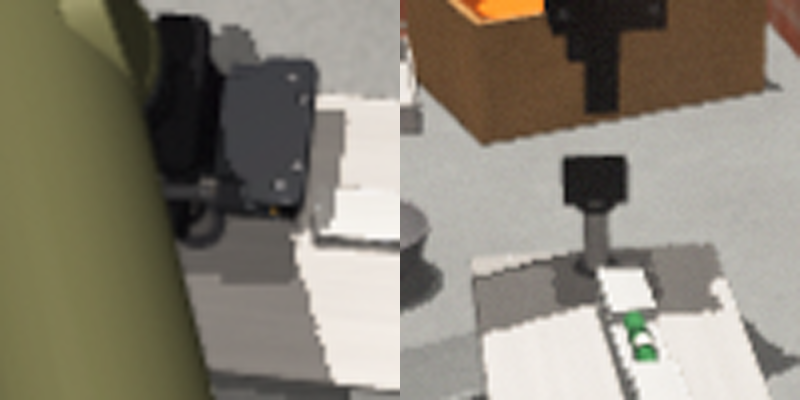

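Run:
```python
from h import *
e=get_image('side')
print(proj(e,[[.5983,.1954,.2357],[.5983,.1554,.2357],[.5983,.1954,.183],[.5983,.1954,.166],[.6,.2,.166],[.5983,.1954,.149]]))
# observed: finger near tip bottom (290.4,157.8); bar top (288.6,168.8) bar bottom ~ (288.6,181.5)
```

```text
[[287.51088949 151.54883027]
 [290.80801417 156.97295477]
 [287.75428919 169.0677336 ]
 [287.83085816 174.58523733]
 [288.05430892 173.86662808]
 [287.90650482 180.03928789]]
```

Request:
{"api": "servo_tool", "payload": {
  "xyz": [
    [-2, 1, 30],
    [-2, 1, 60],
    [-2, 1, 82],
    [-2, 1, 82],
    [-2, 1, 82],
    [-2, 1, 82],
    [-2, 1, 82],
    [-2, 1, 82]
  ],
  "turn": [
    [0, 0, 0],
    [0, 0, 0],
    [0, 0, 0],
    [0, 0, 0],
    [0, 0, 0],
    [0, 0, 0],
    [0, 0, 0],
    [0, 0, 0]
  ],
  "gripper": [0, 0, 0, 0, 0.6, 0.8, 1, 1],
  "squeeze": 40
}}

```text
clock: 4.0
eef_pos: [0.6019, 0.1999, 0.1704]
orientation: [[-0.996, 0.084, 0.003], [0.084, 0.996, 0.003], [-0.003, 0.003, -1.0]]
force: [-0.1, 0.6, -0.5]
opening: 0.063
```

Request:
{"api": "servo_tool", "payload": {
  "xyz": [
    [0, 0, 0],
    [0, 0, 0],
    [0, 0, 0],
    [0, 0, 0]
  ],
  "turn": [
    [0, 0, 0],
    [0, 0, 0],
    [0, 0, 0],
    [0, 0, 0]
  ],
  "gripper": [1, 1, 1, 1]
}}

```text
clock: 4.4
eef_pos: [0.6018, 0.1999, 0.1703]
orientation: [[-0.996, 0.084, 0.003], [0.084, 0.996, 0.003], [-0.003, 0.003, -1.0]]
force: [-0.1, -0.4, -0.6]
opening: 0.031
```

```bash
python3 go.py .600 .197 .165 85
python3 - <<'E'
from h import *
e=shot('side','side2.png'); f=lambda i,a,b,c,g:cv2.resize(i['img'][:,:,::-1][a:b,c:g],(600,600),interpolation=cv2.INTER_CUBIC)
cv2.imwrite('pics/c5.png',f(e,150,270,250,370))
print(np.round(sense()['moment'],2))
E
```

```text
clock 4.4 tcp [601.8 199.9 170.3] yaw 85.2 F [-0.1 -0.4 -0.6] open 0.031 j [-36.  19.  18.  91.  -6.  71.  69.]
shift [ 1.6 -3.   5.3] turn [0.2 0.2 0.2]
[ 0.03  0.04 -0.  ]
```

View pics/c5.png

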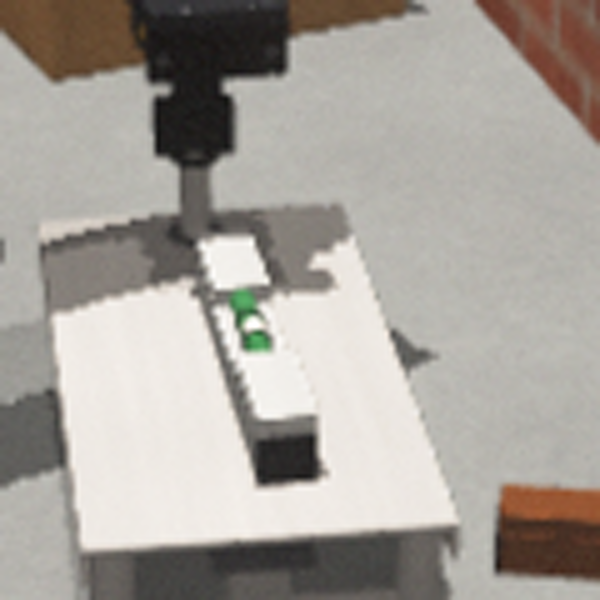

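Request:
{"api": "servo_tool", "payload": {
  "xyz": [
    [0, 0, 0],
    [0, 0, 0],
    [0, 0, 0],
    [0, 0, 0],
    [0, 0, 0]
  ],
  "turn": [
    [0, 0, 0],
    [0, 0, 0],
    [0, 0, 0],
    [0, 0, 0],
    [0, 0, 0]
  ],
  "gripper": [1, 1, 1, 1, 1]
}}

```text
clock: 4.95
eef_pos: [0.6018, 0.1977, 0.1702]
orientation: [[-0.996, 0.085, 0.002], [0.085, 0.996, 0.0], [-0.002, 0.0, -1.0]]
force: [-1.6, -5.1, 0.7]
opening: 0.0152
```

```bash
python3 go.py .600 .197 .165 85; python3 -c "
from h import *
print(np.round(sense()['moment'],2))"
```

```text
clock 4.95 tcp [601.8 197.7 170.2] yaw 85.1 F [-1.6 -5.1  0.7] open 0.0152 j [-36.  19.  19.  91.  -6.  71.  69.]
shift [ 1.7 -0.8  5.2] turn [0.  0.1 0.1]
[-1.63  0.27 -0.1 ]
```

Request:
{"api": "servo_tool", "payload": {
  "xyz": [
    [0, 0, 0],
    [0, 0, 0],
    [0, 0, 0],
    [0, 0, 0],
    [0, 0, 0],
    [0, 0, 0],
    [0, 0, 0],
    [0, 0, 0]
  ],
  "turn": [
    [0, 0, 8],
    [0, 0, 16],
    [0, 0, 24],
    [0, 0, 32],
    [0, 0, 40],
    [0, 0, 48],
    [0, 0, 55],
    [0, 0, 60]
  ],
  "gripper": [1, 1, 1, 1, 1, 1, 1, 1]
}}

```text
clock: 5.75
eef_pos: [0.6009, 0.1961, 0.1703]
orientation: [[-0.421, 0.907, -0.0], [0.907, 0.421, -0.003], [-0.002, -0.001, -1.0]]
force: [-4.4, -4.6, 3.8]
opening: 0.0145
```

Request:
{"api": "servo_tool", "payload": {
  "xyz": [
    [0, 0, 0],
    [0, 0, 0],
    [0, 0, 0],
    [0, 0, 0],
    [0, 0, 0],
    [0, 0, 0]
  ],
  "turn": [
    [0, 0, 4],
    [0, 0, 8],
    [0, 0, 8],
    [0, 0, 8],
    [0, 0, 8],
    [0, 0, 8]
  ],
  "gripper": [1, 1, 1, 1, 1, 1]
}}

```text
clock: 6.35
eef_pos: [0.6006, 0.1959, 0.1702]
orientation: [[-0.291, 0.957, -0.001], [0.957, 0.291, -0.003], [-0.003, -0.002, -1.0]]
force: [-2.7, -3.1, 3.1]
opening: 0.0147
```

```bash
python3 go.py .600 .197 .165 15
python3 - <<'E'
from h import *
print(np.round(sense()['moment'],2))
d=shot('top','top3.png');e=shot('side','side3.png'); f=lambda i,a,b,c,g:cv2.resize(i['img'][:,:,::-1][a:b,c:g],None,fx=8,fy=8,interpolation=cv2.INTER_CUBIC)
cv2.imwrite('pics/c6.png',np.vstack([f(d,185,220,225,310)[:, :640],f(e,195,235,280,360)]))
E
```

```text
clock 6.35 tcp [600.6 195.9 170.2] yaw 16.9 F [-2.7 -3.1  3.1] open 0.0147 j [-44.  20.  29.  92. -10.  71.   4.]
shift [ 1.2 -0.2  5.2] turn [-0.1  0.1  1.9]
[-1.31  0.7   0.14]
```

View pics/c6.png

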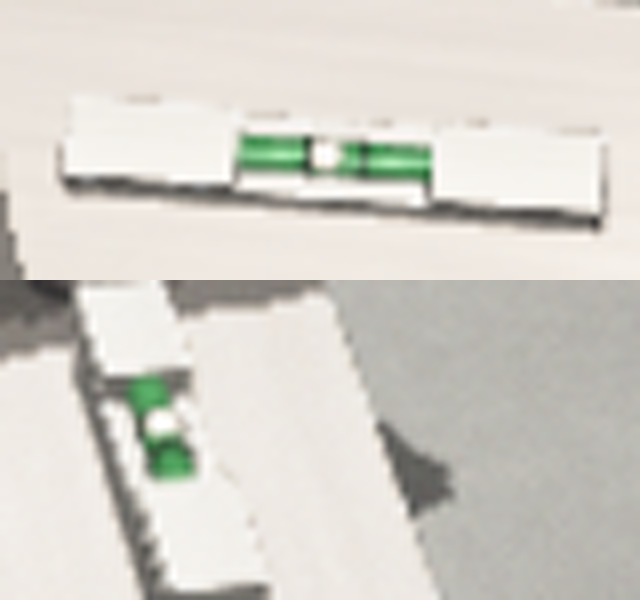

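Request:
{"api": "servo_tool", "payload": {
  "xyz": [
    [0, 0, 0],
    [0, 0, 0],
    [0, 0, 0],
    [0, 0, 0],
    [0, 0, 0],
    [0, 0, 0],
    [0, 0, 0],
    [0, 0, 0]
  ],
  "turn": [
    [0, 0, 3],
    [0, 0, 3],
    [0, 0, 3],
    [0, 0, 3],
    [0, 0, 3],
    [0, 0, 3],
    [0, 0, 3],
    [0, 0, 3]
  ],
  "gripper": [1, 1, 1, 1, 1, 1, 1, 1]
}}

```text
clock: 7.25
eef_pos: [0.6005, 0.1958, 0.1702]
orientation: [[-0.24, 0.971, -0.001], [0.971, 0.24, -0.003], [-0.003, -0.002, -1.0]]
force: [-3.4, -3.9, 4.2]
opening: 0.0148
```

```bash
cat > bub.py <<'E'
from h import *
import sys
def bub(d,n):
    im=d['img'].astype(float); g=im[:,:,1]-np.maximum(im[:,:,0],im[:,:,2])
    # vial points from outline near expectation: green pixels within level area
    o=[proj(d,[.590+.2*0,.022,.138])[0]]
    ys,xs=np.nonzero(g>25); k=np.hypot(xs-o[0][0],ys-o[0][1])<22; P=np.stack([xs[k],ys[k]],1).astype(float)
    # metric coords along level
    yaw=np.radians(86); u=np.array([np.cos(yaw),np.sin(yaw)])
    c=np.array([atz(d,p,.132)[:2] for p in P]); 
    # sample profile along fitted axis at fine steps
    m=c.mean(0); _,_,vt=np.linalg.svd(c-m); ax=vt[0]*np.sign(vt[0]@u)
    print('axis yaw',np.degrees(np.arctan2(ax[1],ax[0])),'centre',m)
    t=np.arange(-.05,.05,.0005); 
    prof=[];
    for w in np.linspace(-.003,.003,5):
        pts=np.array([[*(m+ax*a+w*np.array([-ax[1],ax[0]])),.132] for a in t]); px=proj(d,pts).astype(np.float32)
        prof.append(cv2.remap(g.astype(np.float32),px[None,:,0],px[None,:,1],cv2.INTER_LINEAR)[0])
    prof=np.mean(prof,0); on=prof>prof.max()*.5
    i=np.nonzero(on)[0]; lo,hi=t[i[0]],t[i[-1]]; mid=(lo+hi)/2
    off=np.nonzero((prof<prof.max()*.35)&(t>lo)&(t<hi))[0]
    whole=(t[off[0]]+t[off[-1]])/2-mid if len(off) else None
    print(n,'vial len',round((hi-lo)*1e3,1),'bubble mm',whole and round(whole*1e3,2),'width',len(off) and round((t[off[-1]]-t[off[0]])*1e3,1))
if __name__=='__main__':
    d=shot('top',sys.argv[1]+'t.png');e=shot('side',sys.argv[1]+'s.png')
    f=lambda i,a,b,c,g:cv2.resize(i['img'][:,:,::-1][a:b,c:g],None,fx=8,fy=8,interpolation=cv2.INTER_CUBIC)
    cv2.imwrite('pics/'+sys.argv[1]+'c.png',np.vstack([f(d,185,220,225,310)[:, :640],f(e,195,235,280,360)]))
    for x,n in((d,'top'),(e,'side')):
        try: bub(x,n)
        except Exception as ex: print(n,ex)
E
python3 bub.py b1; python3 go.py .600 .197 .165 15
```

```text
axis yaw 85.40144657316364 centre [0.59212384 0.01977224]
top vial len 70.5 bubble mm 6.0 width 11.5
axis yaw 84.81722069632838 centre [0.59006983 0.02751764]
side vial len 68.0 bubble mm 3.75 width 13.5
clock 7.35 tcp [600.5 195.8 170.3] yaw 13.9 F [-3.6 -3.3  3.5] open 0.0145 j [-44.  20.  29.  92. -10.  71.   1.]
shift [ 1.3 -0.2  5.3] turn [-0.1  0.2 -1.1]
```

View pics/b1c.png

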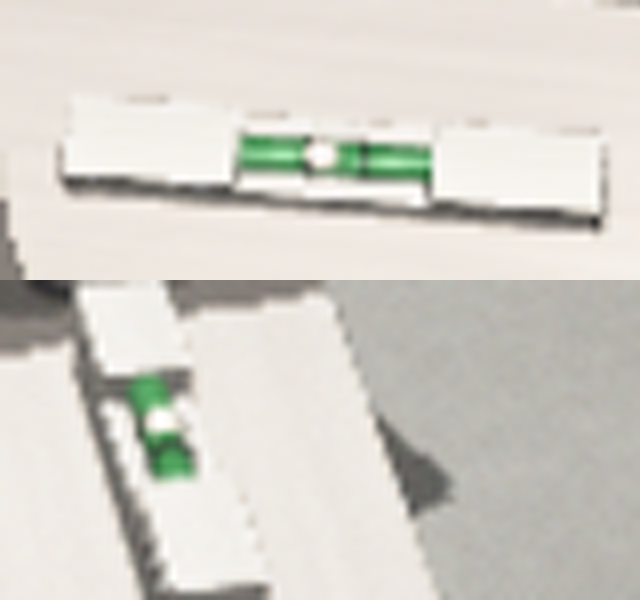

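```bash
cat > bub2.py <<'E'
from h import *
def prof(d):
    im=d['img'].astype(float); yaw=np.radians(85.4); ax=np.array([np.cos(yaw),np.sin(yaw)]); nn=np.array([-ax[1],ax[0]])
    return im,ax,nn
def bub(d,z=.132,show=True):
    im=d['img'].astype(float); g=im[:,:,1]-np.maximum(im[:,:,0],im[:,:,2])
    o=proj(d,[.591,.022,.138])[0]; ys,xs=np.nonzero(g>25); k=np.hypot(xs-o[0],ys-o[1])<22
    c=np.array([atz(d,p,z)[:2] for p in np.stack([xs[k],ys[k]],1).astype(float)])
    yaw=np.radians(85.4); ax=np.array([np.cos(yaw),np.sin(yaw)]); nn=np.array([-ax[1],ax[0]]); m=(c.max(0)+c.min(0))/2; m=c.mean(0)
    t=np.arange(-.05,.0501,.001); out=[]
    for ch in (im[:,:,0],im[:,:,1]):
        q=[]
        for w in np.linspace(-.003,.003,5):
            px=proj(d,np.array([[*(m+ax*a+w*nn),z] for a in t])).astype(np.float32)
            q.append(cv2.remap(ch.astype(np.float32),px[None,:,0],px[None,:,1],cv2.INTER_LINEAR)[0])
        out.append(np.mean(q,0))
    r,gr=out; G=gr-r   # greenness
    # vial ends: where red rises outward
    hi=r>140
    i=[j for j in range(len(t)) if not hi[j]]; 
    # ends: outermost crossing searching from +-45mm inward
    a=next(j for j in range(len(t)) if G[j]>30); b=next(j for j in range(len(t)-1,-1,-1) if G[j]>30)
    mid=(t[a]+t[b])/2
    s=(t>t[a]+.004)&(t<t[b]-.004); w=np.clip(r-130,0,None)*s
    bb=(w*t).sum()/w.sum()-mid
    if show: print('len',round((t[b]-t[a])*1e3,1),'bubble',round(bb*1e3,2))
    return t,r,gr
if __name__=='__main__':
    import sys
    for n in('top','side'):
        d=get_image(n)
        for f in sys.argv[1:]:
            d['img']=cv2.imread('pics/'+f%(n if '0' in f else n[0]))[:,:,::-1]; print(n,f,end=' ')
            try: bub(d)
            except Exception as e: print(e)
E
python3 bub2.py %s0.png b1%s.png
cp pics/top3.png pics/b0t.png; cp pics/side3.png pics/b0s.png
```

```text
top %s0.png len 71.0 bubble -2.78
top b1%s.png len 71.0 bubble 5.11
side %s0.png len 65.0 bubble -4.58
side b1%s.png len 69.0 bubble 3.81
```

Request:
{"api": "servo_tool", "payload": {
  "xyz": [
    [0, 0, 0],
    [0, 0, 0],
    [0, 0, 0],
    [0, 0, 0],
    [0, 0, 0]
  ],
  "turn": [
    [0, 0, 2],
    [0, 0, 2],
    [0, 0, 2],
    [0, 0, 2],
    [0, 0, 2]
  ],
  "gripper": [1, 1, 1, 1, 1]
}}

```text
clock: 7.95
eef_pos: [0.6004, 0.1959, 0.1702]
orientation: [[-0.206, 0.978, -0.001], [0.978, 0.206, -0.003], [-0.003, -0.002, -1.0]]
force: [-3.9, -3.5, 3.2]
opening: 0.0149
```

```bash
python3 bub.py b2;python3 bub2.py b0%s.png b1%s.png b2%s.png; python3 go.py .600 .197 .165 15
```

```text
axis yaw 85.20056899361403 centre [0.59218793 0.01952098]
top vial len 70.5 bubble mm 5.75 width 11.0
axis yaw 85.00536917911309 centre [0.59028268 0.02769477]
side vial len 67.5 bubble mm 4.0 width 13.5
clock 8.1 tcp [600.4 195.9 170.2] yaw 11.9 F [-4.5 -3.1  3.3] open 0.0145 j [-44.  20.  30.  92. -10.  71.  -1.]
shift [ 1.2 -0.1  5.2] turn [-0.1  0.2 -3.1][ WARN:0@2.142] global loadsave.cpp:275 findDecoder imread_('pics/b0top.png'): can't open/read file: check file path/integrity
Traceback (most recent call last):
  File "bub2.py", line 33, in <module>
    d['img']=cv2.imread('pics/'+f%(n if '0' in f else n[0]))[:,:,::-1]; print(n,f,end=' ')
             ~~~~~~~~~~~~~~~~~~~~~~~~~~~~~~~~~~~~~~~~~~~~~~~^^^^^^^^^^
TypeError: 'NoneType' object is not subscriptable
```

Run:
```python
import cv2,numpy as np
e=cv2.imread('pics/b2s.png');d=cv2.imread('pics/b2t.png')
cv2.imwrite('pics/c7.png',np.hstack([cv2.resize(d[150:250,170:270],(400,400),interpolation=2),cv2.resize(e[130:230,240:340],(400,400),interpolation=2)]))
```

```text
(no output)
```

View pics/c7.png

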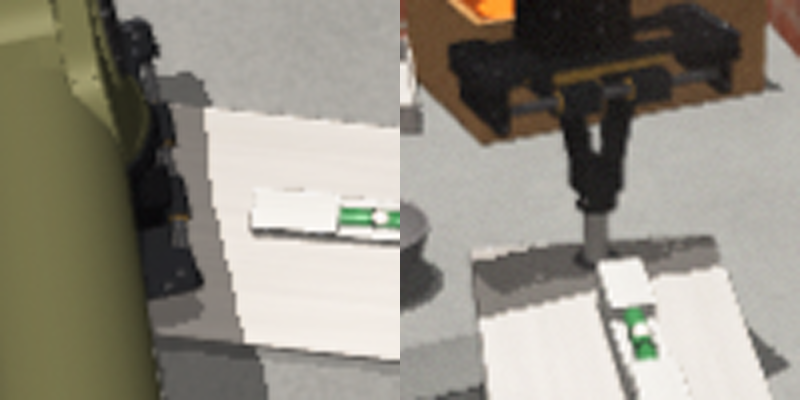

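Request:
{"api": "servo_tool", "payload": {
  "xyz": [
    [0, 0, 0],
    [0, 0, 0],
    [0, 0, 0],
    [0, 0, 0],
    [0, 0, 0],
    [0, 0, 0],
    [0, 0, 0],
    [0, 0, 0]
  ],
  "turn": [
    [0, 0, 7],
    [0, 0, 13],
    [0, 0, 13],
    [0, 0, 13],
    [0, 0, 13],
    [0, 0, 13],
    [0, 0, 13],
    [0, 0, 13]
  ],
  "gripper": [1, 1, 1, 1, 1, 1, 1, 1]
}}

```text
clock: 8.9
eef_pos: [0.6, 0.1958, 0.1702]
orientation: [[0.019, 1.0, -0.002], [1.0, -0.019, -0.003], [-0.003, -0.002, -1.0]]
force: [-4.9, -3.4, 3.8]
opening: 0.0146
```

Request:
{"api": "servo_tool", "payload": {
  "xyz": [
    [0, 0, 0],
    [0, 0, 0],
    [0, 0, 0],
    [0, 0, 0]
  ],
  "turn": [
    [0, 0, 0],
    [0, 0, 0],
    [0, 0, 0],
    [0, 0, 0]
  ],
  "gripper": [1, 1, 1, 1]
}}

```text
clock: 9.3
eef_pos: [0.6, 0.1958, 0.1702]
orientation: [[0.019, 1.0, -0.002], [1.0, -0.019, -0.003], [-0.003, -0.002, -1.0]]
force: [-4.5, -1.6, 4.0]
opening: 0.0143
```

```bash
sed -i "s/'0' in f/'s0' in f/" bub2.py; python3 bub.py b3;python3 bub2.py  b1%s.png b2%s.png b3%s.png; python3 go.py .600 .197 .165 15
```

```text
axis yaw 85.28574824573552 centre [0.59209313 0.01934457]
top vial len 70.5 bubble mm 8.25 width 11.0
axis yaw 85.09587058701261 centre [0.5909068  0.02801075]
side vial len 68.5 bubble mm 7.0 width 12.5
top b1%s.png len 71.0 bubble 5.11
top b2%s.png len 71.0 bubble 5.58
top b3%s.png len 71.0 bubble 8.58
side b1%s.png len 69.0 bubble 3.81
side b2%s.png len 69.0 bubble 3.92
side b3%s.png len 69.0 bubble 7.09
clock 9.5 tcp [600.  195.8 170.2] yaw -1.1 F [-4.3 -3.5  3.2] open 0.0144 j [-46.  20.  32.  92. -11.  72. -13.]
shift [1.2 0.  5.2] turn [ -0.2   0.2 -16.1]
```

View pics/b3c.png

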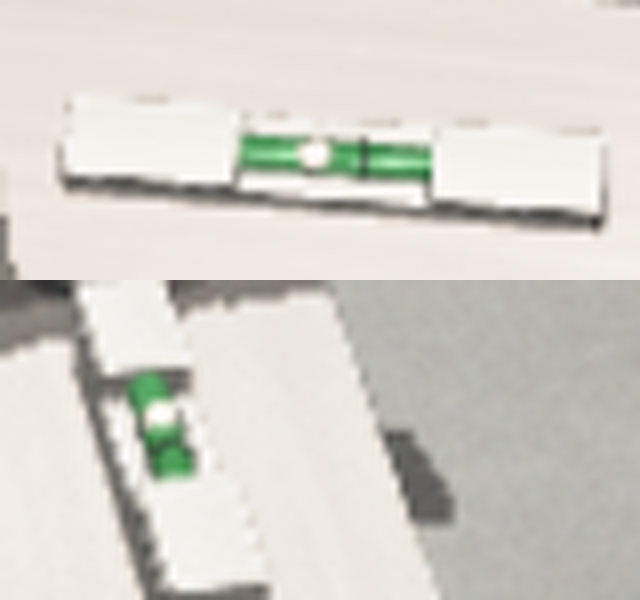

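Request:
{"api": "servo_tool", "payload": {
  "xyz": [
    [0, 0, 0],
    [0, 0, 0],
    [0, 0, 0],
    [0, 0, 0],
    [0, 0, 0],
    [0, 0, 0]
  ],
  "turn": [
    [0, 0, 0],
    [0, 0, 0],
    [0, 0, 0],
    [0, 0, 0],
    [0, 0, 0],
    [0, 0, 0]
  ],
  "gripper": [0.4, 0.4, 0.4, 0.4, 0.4, 0.4]
}}

```text
clock: 10.1
eef_pos: [0.6001, 0.196, 0.1702]
orientation: [[0.019, 1.0, -0.002], [1.0, -0.019, -0.003], [-0.003, -0.002, -1.0]]
force: [0.2, -0.6, 0.6]
opening: 0.05
```

Request:
{"api": "servo_tool", "payload": {
  "xyz": [
    [0, 0, -20],
    [0, 0, -45],
    [0, 0, -70],
    [-10, -1, -80],
    [-40, -2, -80],
    [-75, -3, -80],
    [-108, -4, -80],
    [-108, -4, -80]
  ],
  "turn": [
    [0, 0, 0],
    [0, 0, 0],
    [0, 0, 0],
    [0, 0, 0],
    [0, 0, 0],
    [0, 0, 0],
    [0, 0, 0],
    [0, 0, 0]
  ],
  "gripper": [0.4, 0.4, 0.4, 1, 1, 1, 1, 1]
}}

```text
clock: 10.9
eef_pos: [0.5939, 0.0802, 0.2506]
orientation: [[0.029, 1.0, -0.002], [1.0, -0.029, -0.006], [-0.006, -0.002, -1.0]]
force: [0.1, -0.2, 1.2]
opening: 0.0199
```

```bash
python3 bub.py b4;python3 bub2.py b4%s.png; python3 go.py .596 .088 .155 -1
```

```text
axis yaw 85.49579063586901 centre [0.59197284 0.01810609]
top vial len 68.5 bubble mm 9.5 width 10.5
axis yaw 84.81705924912238 centre [0.59089079 0.02862999]
side vial len 68.0 bubble mm 6.75 width 12.5
top b4%s.png len 68.0 bubble 9.42
side b4%s.png len 69.0 bubble 6.78
clock 11.1 tcp [593.9  89.3 250. ] yaw -1.0 F [-0.4  0.3  0.7] open 0.005 j [-41.  13.  35.  90.  -8.  79.  -6.]
shift [-1.1  2.4 95. ] turn [-0.2  0.1 -0. ]
```

View pics/b4s.png

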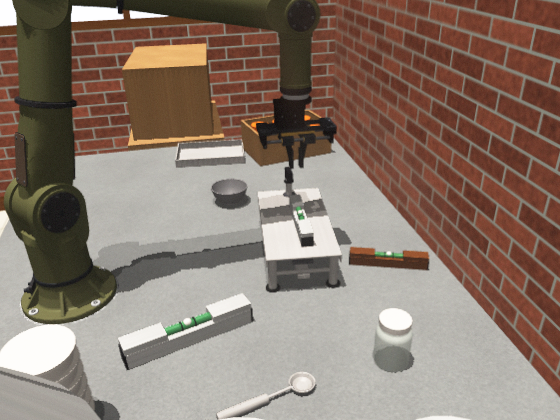

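View pics/b4t.png

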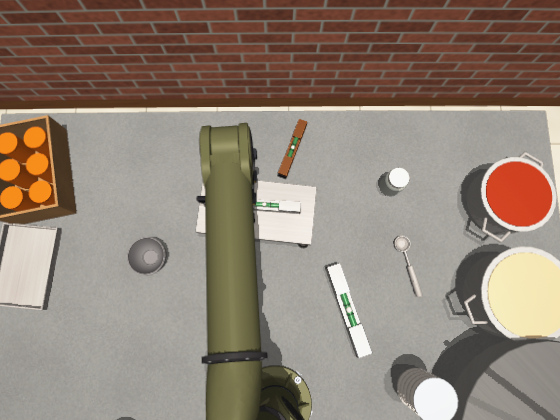

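Request:
{"api": "servo_tool", "payload": {
  "xyz": [
    [-1, 2, 40],
    [-1, 2, 75],
    [-1, 2, 85],
    [-1, 2, 92],
    [-1, 2, 96],
    [-1, 2, 100]
  ],
  "turn": [
    [0, 0, 0],
    [0, 0, 0],
    [0, 0, 0],
    [0, 0, 0],
    [0, 0, 0],
    [0, 0, 0]
  ],
  "gripper": [1, 1, 1, 1, 1, 1]
}}

```text
clock: 11.7
eef_pos: [0.5967, 0.0887, 0.1515]
orientation: [[0.018, 1.0, -0.0], [1.0, -0.018, -0.001], [-0.001, -0.0, -1.0]]
force: [0.2, 1.6, 2.6]
opening: 0.0005
```

```bash
python3 go.py .596 .088 .15 -1
```

```text
clock 11.7 tcp [596.7  88.7 151.5] yaw -1.0 F [0.2 1.6 2.6] open 0.0005 j [-40.  18.  34.  97. -11.  69.  -4.]
shift [-0.7 -0.7  1.5] turn [-0.   0.1 -0. ]
```

Contact is starting, so I'll press on in small steps.

Request:
{"api": "servo_tool", "payload": {
  "xyz": [
    [0, 0, 2],
    [0, 0, 4],
    [0, 0, 5],
    [0, 0, 5],
    [0, 0, 5]
  ],
  "turn": [
    [0, 0, 0],
    [0, 0, 0],
    [0, 0, 0],
    [0, 0, 0],
    [0, 0, 0]
  ],
  "gripper": [1, 1, 1, 1, 1]
}}

```text
clock: 12.2
eef_pos: [0.5974, 0.0891, 0.1492]
orientation: [[0.017, 1.0, 0.002], [1.0, -0.017, 0.001], [0.001, 0.002, -1.0]]
force: [-4.1, 0.6, 11.1]
opening: 0.0005
```

```bash
python3 go.py .596 .088 .15 -1
```

```text
clock 12.2 tcp [597.4  89.1 149.2] yaw -1.0 F [-4.1  0.6 11.1] open 0.0005 j [-40.  18.  34.  97. -11.  68.  -3.]
shift [-1.2 -1.4 -0.8] turn [ 0.1 -0.   0. ]
```

Request:
{"api": "servo_tool", "payload": {
  "xyz": [
    [0, -1, 4],
    [0, -1, 6],
    [0, -1, 7],
    [0, -1, 7],
    [0, -1, 7],
    [0, -1, 7],
    [0, -1, 7],
    [0, -1, 7]
  ],
  "turn": [
    [0, 0, 0],
    [0, 0, 0],
    [0, 0, 0],
    [0, 0, 0],
    [0, 0, 0],
    [0, 0, 0],
    [0, 0, 0],
    [0, 0, 0]
  ],
  "gripper": [1, 1, 1, 1, 1, 1, 1, 1]
}}

```text
clock: 13.0
eef_pos: [0.5979, 0.0892, 0.1487]
orientation: [[0.018, 1.0, 0.005], [1.0, -0.018, 0.004], [0.004, 0.005, -1.0]]
force: [-11.3, -1.8, 29.4]
opening: 0.0001
```

```bash
python3 go.py .596 .088 .15 -1; python3 bub.py p1;python3 bub2.py p1%s.png
```

```text
clock 13.0 tcp [597.9  89.2 148.7] yaw -1.0 F [-11.3  -1.8  29.4] open 0.0001 j [-40.  18.  34.  98. -11.  68.  -3.]
shift [-1.2 -1.8 -1.3] turn [ 0.3 -0.2 -0. ]
axis yaw 85.9232336903836 centre [0.59244171 0.02157802]
top vial len 70.5 bubble mm -0.75 width 12.0
axis yaw 85.60967183943875 centre [0.58995855 0.02704047]
side vial len 64.5 bubble mm -2.5 width 19.5
top p1%s.png len 71.0 bubble -0.37
side p1%s.png len 66.0 bubble -2.73
```

View pics/p1c.png

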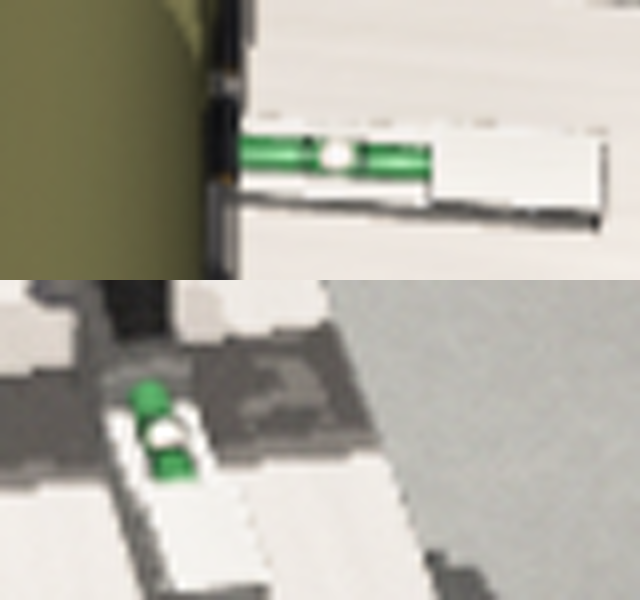

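View pics/p1s.png

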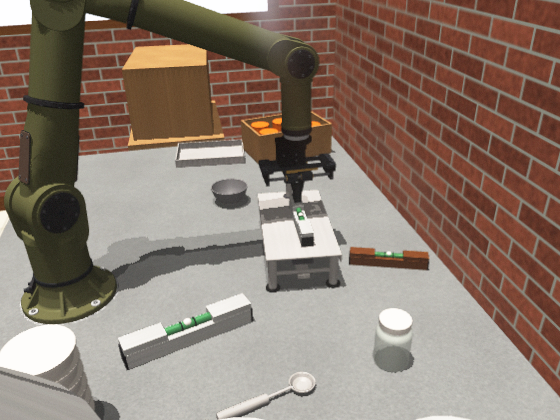

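Request:
{"api": "servo_tool", "payload": {
  "xyz": [
    [0, -2, 5],
    [0, -2, 4],
    [0, -2, 4],
    [0, -2, 4],
    [0, -2, 4],
    [0, -2, 4]
  ],
  "turn": [
    [0, 0, 0],
    [0, 0, 0],
    [0, 0, 0],
    [0, 0, 0],
    [0, 0, 0],
    [0, 0, 0]
  ],
  "gripper": [1, 1, 1, 1, 1, 1]
}}

```text
clock: 13.8
eef_pos: [0.5974, 0.0891, 0.149]
orientation: [[0.018, 1.0, 0.009], [1.0, -0.018, 0.006], [0.006, 0.009, -1.0]]
force: [-5.9, -1.2, 18.2]
opening: 0.0002
```

```bash
python3 go.py .596 .088 .15 -1; python3 bub.py p2;python3 bub2.py p2%s.png
```

```text
clock 13.8 tcp [597.4  89.1 149. ] yaw -1.0 F [-5.9 -1.2 18.2] open 0.0002 j [-40.  17.  34.  98. -11.  68.  -3.]
shift [-1.1 -1.4 -1. ] turn [ 0.5 -0.4 -0. ]
axis yaw 85.73975601528744 centre [0.59193111 0.02168794]
top vial len 70.5 bubble mm -0.75 width 12.0
axis yaw 84.61933365672932 centre [0.59042746 0.02847381]
side vial len 65.5 bubble mm -2.25 width 20.0
top p2%s.png len 71.0 bubble -0.68
side p2%s.png len 66.0 bubble -2.8
```

View pics/p2c.png

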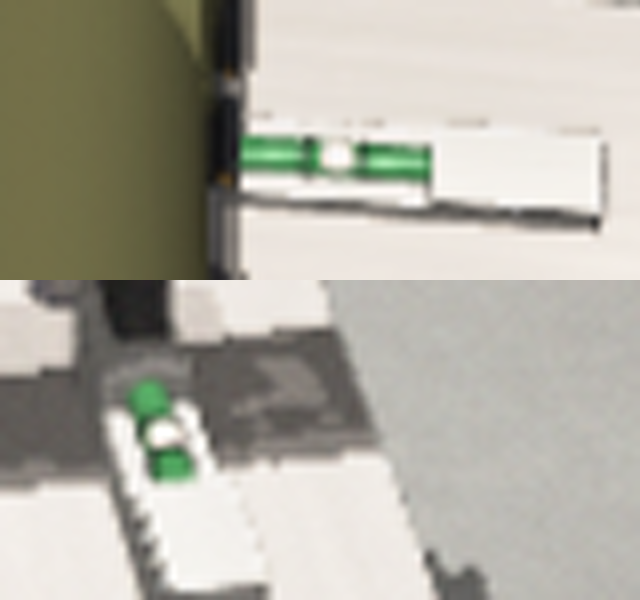

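Run:
```python
from h import *
for i in range(6): get_image('top')
s=sense(); print(np.round(s['force'],1),s['clock'])
print(job_done())
```

```text
[-5.5 -1.7 17.6] 14.3
the job is handed in; nothing more can be done
None
```

I turned the T-handle clockwise, let go of it, and pressed the foot-side end of the small aluminium level with shut fingers. I handed the job in at 14.3 s, still pressing.

**Bubble:** the top camera showed it centred to about 0.7 mm, slightly towards the plain legs (limit 3.5 mm). The side camera read about -2.5 mm, which disagrees. It sees the vial at a steep angle and had read 1.5 to 2 mm lower in nearly every earlier picture, so I trusted the top view.

**Press:** the force held steady at about 18 N down, plus about 6 N sideways. It briefly reached 29 N before I eased it. Between the unpressed and pressed pictures the bubble moved about 9 mm. That fits the expected 8 mm, so I take the shelf to be home on its foot; I couldn't read that directly.

**Handle:** the gripper turned about 86 degrees. The first 70 degrees or so moved the bubble only about 8 mm where 11.5 mm was expected, so the handle probably slipped a little in the grip. I set it by the bubble rather than by the angle.

**Level and other things:** the level lay along the shelf to within about 2 degrees. The bowl, jar and ladle were not touched.

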